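# Unclamp the jar and put four lab vessels in their trays

## Task

Put the bench in order: stand each of the four vessels (the round jar, the small dropper bottle, the square bottle and the oblong trough) in the grey tray that matches it in shape and size, flat on the tray's floor inside the rim. The jar is still held on the mixer: first swing its spring clamp up past the point where it stays open by itself, then take the jar out, and leave the clamp open. Keep every vessel upright, set them down rather than dropping them, and let go of everything at the end.

Things in the scene. Friction and masses are not known exactly. Their poses are not given: they have to be found in the camera images.
- jar_mid (a point): Squat round clear-glass jar with a white cap of the same width: diameter 50 mm, height 56 mm, 0.1 to 0.2 kg, standing on the mixer under the wire clamp, its foot 45 mm above the bench. The point is at its centre, 28 mm above its foot; z up. The mixer is a fixed white box 150 x 120 mm, 45 mm high; two hinge posts 110 mm tall stand 68 mm beyond the jar, 44 mm either side of its middle line.
- dropper_mid (a point): Small round amber-glass bottle with a narrower black cap: body diameter 30 mm up to 50 mm height, cap diameter 20 mm, 74 mm tall in all, 0.05 to 0.1 kg, standing on the bench. The point is on its axis, 37 mm above its foot; z up.
- square_mid (a point): Square amber-glass bottle with a round black cap: body 42 x 42 mm up to 52 mm height, cap diameter 28 mm, 72 mm tall in all, 0.1 to 0.2 kg, standing on the bench. The point is on its axis, 36 mm above its foot; x and y run square to its sides, z up.
- trough_mid (a point): Rectangular clear-glass staining trough with a flat white lid: 70 mm (along its x) by 36 mm (along its y), straight sides, 60 mm tall (a 2 mm rib on the lid besides), 0.1 to 0.23 kg, standing on the bench. The point is at its centre, 30 mm above its foot; z up.
- tray_jar: Large round grey tray, the place of the jar: inside diameter 66 mm. Its walls are 4 mm thick, rim top 10 mm above the bench, black floor 3 mm above the bench. Fixed. Origin at the centre of its underside (bench height), z up. 
- tray_dropper: Small round grey tray, the place of the dropper bottle: inside diameter 46 mm. Its walls are 4 mm thick, rim top 10 mm above the bench, black floor 3 mm above the bench. Fixed. Origin at the centre of its underside (bench height), z up. 
- tray_square: Square grey tray, the place of the square bottle: inside 58 x 58 mm, sides along its x and y. Its walls are 4 mm thick, rim top 10 mm above the bench, black floor 3 mm above the bench. Fixed. Origin at the centre of its underside (bench height), z up. 
- tray_trough: Oblong grey tray, the place of the trough: inside 86 mm along its x by 52 mm along its y. Its walls are 4 mm thick, rim top 10 mm above the bench, black floor 3 mm above the bench. Fixed. Origin at the centre of its underside (bench height), z up. 
- clamp (a joint): Angle of the mixer's wire clamp, rad: 0 closed (level, its pad on the jar's cap), 1.9 fully open (leaning back). Sprung over centre: below about 0.8 it is pulled shut (about 3 N to lift at the handle, less further up), above about 1.0 it springs open and stays at 1.9. It is a U: two 8 mm rods, 68 mm apart, join the handle's ends to a level hinge; the U is empty for 60 mm behind the handle.
- clamp_handle (a point): Middle of the clamp's handle, a level black bar 12 mm thick, 60 mm clear length, 110 mm above the bench when closed; pinch it from above, one finger inside the U. Axes turn with the clamp: y along the bar, x towards the hinge, which is parallel to y, 145 mm away along +x. Closed: z up, x level, roughly away from you; the jar is 77 mm along +x. Opening swings the bar up and away from the robot.
Not all that is in view belongs to the job. What is shaped like the part that bears trough_mid but yellow is not meant.

How it is judged (in metres and radians):
On the way:
1. the clamp is swung open and stays open while the jar still stands in its place on the mixer (value of joint clamp above 1.5 rad and distance of jar_mid from where it was at the start of the episode below 0.02 m), for 0.2 s.
At the end, for the whole second after the job is handed in: The clamp stands open (over 1.5 rad) and each vessel stands released and at rest in its own tray: centre within 14 mm of the tray's centre in plan, foot on the tray's floor (within 3.5 mm), upright within 0.1 rad (value of joint clamp above 1.5 rad and horizontal distance between jar_mid and tray_jar below 0.014 m and z of jar_mid in the frame of tray_jar below 0.0345 m and angle between each of jar_mid, dropper_mid, square_mid, trough_mid's own z axis and vertical below 0.1 rad and linear speed of each of jar, dropper, square, trough below 0.03 m/s and contact force between the fingers and jar below 0.1 N and horizontal distance between dropper_mid and tray_dropper below 0.014 m and z of dropper_mid in the frame of tray_dropper below 0.0435 m and contact force between the fingers and dropper below 0.1 N and horizontal distance between square_mid and tray_square below 0.014 m and z of square_mid in the frame of tray_square below 0.0425 m and contact force between the fingers and square below 0.1 N and horizontal distance between trough_mid and tray_trough below 0.014 m and z of trough_mid in the frame of tray_trough below 0.0365 m and contact force between the fingers and trough below 0.1 N); the robot touches nothing.
It fails at once if a vessel is tipped by more than 0.6 rad (angle between any of jar_mid, dropper_mid, square_mid, trough_mid's own z axis and vertical above 0.6 rad).
It fails at once if a vessel is dropped (falls free, faster than 0.8 m/s, as from over 30 mm) ((linear speed of jar above 0.8 m/s and contact force between the fingers and jar below 0.05 N) or (linear speed of dropper above 0.8 m/s and contact force between the fingers and dropper below 0.05 N) or (linear speed of square above 0.8 m/s and contact force between the fingers and square below 0.05 N) or (linear speed of trough above 0.8 m/s and contact force between the fingers and trough below 0.05 N)).
It also fails if it takes over 141 s, if anything falls off the work surface, if the arm or the gripper's body presses on something with over 40 N, if the wrist force passes 120 N, or if a joint passes its speed limit or range.

## Robot

A 6-joint arm with a two-finger parallel gripper is mounted at the origin on the work surface. World frame = base frame: x ahead of the robot, y to its left, z up, the work surface at z = 0. Lengths are in mm, angles in rad, forces in N, time in s.
With the tool pointing down it reaches from about 350 to 775 mm from the base axis. Payload 7.3 kg.
Tool frame: the origin (TCP) lies on the front face of the gripper's body, between the roots of the fingers; the fingertips stand 66 mm ahead of it and the grasp point (between the pads) lies 47 mm ahead of it (bot.tip_extent is the distance from the TCP to the fingertips, in mm); z points along the fingers, y is the line along which they close (so a half turn about z gives the same grasp; the last joint's range is limited). The gripper opens to 92 mm and grips with 3 to 60 N. Pads are 19 mm wide; open, the fingers measure 130 mm over their backs; the gripper's body (75 mm by 190 mm) begins 47 mm behind the grasp point.
Start: joints at [1.072, 0.342, 1.524, -0, 1.275, -0.146], TCP at [181.385, 492.685, 292.241] pointing down, gripper open.
Joint ranges: [-2.53, 2.53], [-0.77, 2.02], [0.04, 2.7], [-1, 4.14], [0.28, 2.66], [-3.11, 3.11]. Speed limits (rad/s): [2.57, 2.57, 3.14, 3.14, 3.14, 3.14].

## Interface

Orientations are given as [roll, pitch, yaw] about the fixed x, y, z axes, in that order (R = Rz(yaw) Ry(pitch) Rx(roll)).
In Python, from plant import readout, viewer, order, bot gives the robot as it stands.
- The arm moves only by the shell command python3 -m creep 'ROWS'. ROWS is text: rows parted by semicolons, each of 7 numbers parted by spaces: the shift along the world's x, y, z in m, then the turn, a rotation vector about the world's x, y, z in rad, then the opening in per cent of the stroke, from 0 (shut) to 100 (fully open). A call has 1 to 8 rows; each row shifts and turns the commanded pose from where the row before left it; what a row does not reach is not made up. A row lasts 1/12 s, in which the tool goes at most 41.7 mm and 7.16 degrees, less where a joint would pass 70% of its speed; a pose out of reach is approached as far as the arm can. A call is refused whole if a number of a shift passes 0.0417 or a number of a turn 0.125, either way. A call with a gripper value outside its range is refused whole. The fingers move at their own pace and stop on an object; the grip force is fixed at half the most. Time passes only in rows, so rows that do not move let the fingers close. It gives the time, the measured TCP pose, the force, the opening and the grip force at its end, in the units of the state.
- readout.get_obs(): the state, without advancing time (a new reading comes with each control period).
- viewer.capture(name): name is "scene" or "side" or "wrist"; returns the picture (420x560x3 uint8, red, green, blue); there is no depth.
- viewer.camera_info(name): a dict with "fx", "fy", "cx", "cy" (pixels), "origin" and "rotation" of the camera in the world. Camera axes: x right, y up, looking along -z (the intrinsics and any distortion apply to the point x, -y, -z); pixel columns grow to the right and rows downward; lengths in mm; the calibration is good to about 2 mm. A picture is of the moment at which its call begins: read the wrist's pose just before it. camera_info takes no time and is no camera call; for the wrist camera it gives the pose at the moment of the call.
- order.close_job(): hands the job in; it is judged then, once.
The state is a dict: "time": time; "joint_positions": joint angles; "dq": joint speeds; "tau": joint torques, N m; "tool_pos": TCP position; "tcp_rot": TCP orientation; "contact_force": force on the tool from outside, world axes, zero at the start; "moment": the same for the moment, N m; "grip_width": finger opening in mm; "finger_force": force on a finger pad.
Only numpy, scipy, OpenCV 4.12 (cv2) and the standard library are available. Lean on these libraries where they do the work, as an engineer would, in place of code of your own. Each camera call takes 0.05 s, during which the arm holds its last target. There are 200 camera calls.

## Working session

There is one attempt and no reset: what is moved stays moved. The work goes in short steps, Python scripts to look and compute and a shell command to move; the robot and the scene stay as the last step left them, time stands still between calls to the robot, and variables do not carry over. Pictures are saved under pics/ and viewed, at most 14 in all, crops included, and the job is handed in when it is done.

```bash
mkdir -p pics; ls; python3 - <<'E'
from plant import readout, viewer, bot
import cv2
for n in ("scene","side","wrist"):
    im=viewer.capture(n); cv2.imwrite(f"pics/{n}0.png",im[:,:,::-1]); print(n,viewer.camera_info(n))
print(readout.get_obs(),bot.tip_extent)
E
```

```text
pics
scene {'fx': 424.2996462172862, 'fy': 424.2996462172862, 'cx': 276.3657277664143, 'cy': 212.77338550884383, 'origin': array([1431.5203105 , -195.31392942,  748.78927262]), 'rotation': array([0.97521386, 0.01004905, 1.29625231])}
side {'fx': 514.6974650202956, 'fy': 514.6974650202956, 'cx': 280.1729134806492, 'cy': 209.37696027674096, 'origin': array([ 187.41082648, -716.49853419, 1038.60126692]), 'rotation': array([ 0.73315178, -0.01092574, -0.39127503])}
wrist {'fx': 373.3059542918289, 'fy': 373.3059542918289, 'cx': 280.6400562436927, 'cy': 205.7999671582886, 'origin': array([106.35742651, 520.98608342, 383.30682313]), 'rotation': array([-0.30003787,  0.00179675,  1.21708701])}
{'time': 0.15, 'joint_positions': array([ 1.07200002e+00,  3.42582063e-01,  1.52477241e+00, -1.92168605e-05,
        1.27544173e+00, -1.45988831e-01]), 'dq': array([ 2.47892155e-03, -2.61045550e-03, -1.98777048e-03,  5.74552447e-04,
       -9.39993350e-04,  8.10387516e-05]), 'tau': array([ 1.28804204e-03, -4.31469798e+01, -2.44351476e+01,  7.16858287e-02,
        5.37414977e-02, -1.12782539e-04]), 'tool_pos': array([181.27217359, 492.46757973, 291.70330748]), 'tcp_rot': array([-3.14039923e+00, -1.56899439e-04,  2.78879069e+00]), 'contact_force': array([ 0.13785098, -0.63166887, -0.08644417]), 'moment': array([-0.03674062,  0.02112493, -0.07032691]), 'finger_force': 0.0, 'grip_width': 91.97314513784752} 65.5
```

View pics/scene0.png

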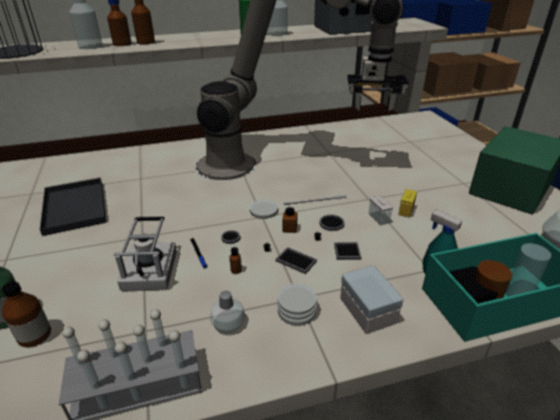

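View pics/side0.png

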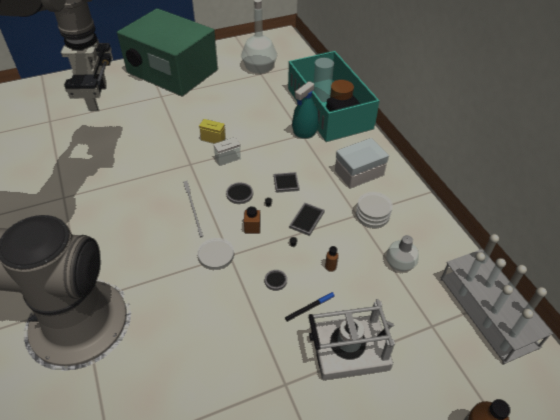

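The scene view shows the mixer with jar at (148,255), dropper (235,262), square bottle (290,220), clear trough (380,209) and yellow decoy (408,202). The trays are small round (231,237), large round (331,222), oblong (296,260) and square (347,250). In the side view the same things are at jar (349,340), dropper (332,260), square (252,220), trough (228,151), yellow (212,131), and trays (276,280), (239,193), (307,219), (287,182). Trough candidates are side (228,151), clear with a white lid, and (212,131), yellow. The clear one fits, and I'll confirm it in a crop.

```bash
cat > h.py <<'E'
import numpy as np, cv2
from scipy.spatial.transform import Rotation as R
from plant import readout, viewer
def ray(ci,px):
    d=np.array([(px[0]-ci["cx"])/ci["fx"],-(px[1]-ci["cy"])/ci["fy"],-1.])
    return np.array(ci["origin"]),R.from_euler("xyz",ci["rotation"]).apply(d)
def onz(ci,px,z):
    o,d=ray(ci,px); return o+d*(z-o[2])/d[2]
def proj(ci,p):
    q=R.from_euler("xyz",ci["rotation"]).inv().apply(np.array(p,float)-ci["origin"])
    return np.array([ci["cx"]+ci["fx"]*q[0]/-q[2],ci["cy"]-ci["fy"]*q[1]/-q[2]])
E
python3 - <<'E'
from h import *
s=cv2.imread("pics/scene0.png");d=cv2.imread("pics/side0.png")
a=cv2.resize(d[110:390,180:430],None,fx=2,fy=2,interpolation=cv2.INTER_CUBIC)
cv2.imwrite("pics/sidecrop.png",a)
b=cv2.resize(s[180:300,100:430],None,fx=2.4,fy=2.4,interpolation=cv2.INTER_CUBIC)
cv2.imwrite("pics/scenecrop.png",b)
S=viewer.camera_info("scene");D=viewer.camera_info("side")
for n,p,q,z in [("tjar",(331,222),(239,193),5),("tdrop",(231,237),(276,280),5),("tsq",(347,250),(287,182),5),("ttr",(296,260),(307,219),5),
 ("drop",(235,262),(332,260),37),("sq",(290,220),(252,221),36),("trough",(380,209),(228,151),30),("yel",(408,202),(212,131),30)]:
    print(n,onz(S,p,z).round(),onz(D,q,z).round())
E
```

```text
tjar [468. 240.   5.] [470. 239.   5.]
tdrop [456. -64.   5.] [456. -68.   5.]
tsq [605. 232.   5.] [611. 229.   5.]
ttr [605.  84.   5.] [606.  81.   5.]
drop [604. -80.  37.] [595. -85.  37.]
sq [465. 111.  36.] [459. 104.  36.]
trough [479. 394.  30.] [490. 389.  30.]
yel [468. 495.  30.] [474. 494.  30.]
```

View pics/sidecrop.png

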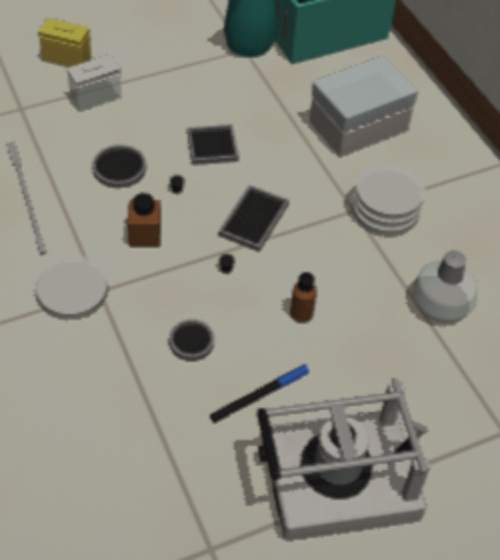

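View pics/scenecrop.png

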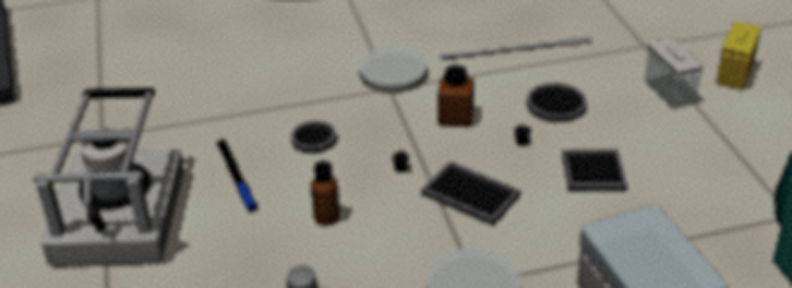

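The crops confirm it: the clear trough with the white lid is at side crop (95,82) and the yellow decoy at (65,42). The two stray black caps are at (177,184) and (226,263). The clamp's black handle runs from (265,412) to (272,472) in the side crop and from (86,92) to (153,92) in the scene crop. Next I'll work out the handle position and the yaws.

```bash
python3 - <<'E'
from h import *
S=viewer.camera_info("scene");D=viewer.camera_info("side")
s=lambda p:(100+p[0]/2.4,180+p[1]/2.4); d=lambda p:(180+p[0]/2,110+p[1]/2)
def tri(p,q):
    o1,d1=ray(S,p);o2,d2=ray(D,q);t=np.linalg.lstsq(np.c_[d1,-d2],o2-o1,rcond=None)[0]
    return (o1+t[0]*d1+o2+t[1]*d2)/2,np.linalg.norm(o1+t[0]*d1-o2-t[1]*d2)
print("ends",[tri(s(a),d(b)) for a,b in(((86,92),(271,475)),((153,92),(264,411)))])
for q in((271,475),(264,411)): print("h side",onz(D,d(q),110))
for q in((86,92),(153,92)): print("h scene",onz(S,s(q),110))
print("jarcap",onz(S,s((104,150)),101),onz(D,d((346,437)),101))
for n,z,c in(("oblong",10,((257,187),(289,205),(258,248),(220,229))),("square",10,((188,128),(233,125),(238,158),(193,163))),("trough",60,((68,71),(114,58),(122,76),(76,88))),
  ("mixer front",45,((285,530),(423,513)))):
    P=np.array([onz(D,d(q),z)[:2] for q in c]); e=np.roll(P,-1,0)-P
    print(n,P.mean(0).round(1),np.hypot(*e.T).round(),np.degrees(np.arctan2(e[:,1],e[:,0])).round())
E
```

```text
ends [(array([ 441.24857616, -309.55699809,  110.00874954]), np.float64(0.5709340832121139)), (array([ 464.32495579, -240.16105183,  110.10158919]), np.float64(3.6666120475460593))]
h side [ 441.18820028 -309.25725267  110.        ]
h side [ 464.67135403 -242.07803504  110.        ]
h scene [ 441.45983555 -309.79956382  110.        ]
h scene [ 462.62922439 -238.58970574  110.        ]
jarcap [ 541.92803965 -294.18549127  101.        ] [ 532.06542288 -296.04414752  101.        ]
oblong [607.5  78.4] [53. 87. 58. 91.] [ -60. -143.  124.   33.]
square [608.  226.6] [65. 66. 64. 70.] [ -16. -108.  167.   74.]
trough [485.8 374.7] [71. 42. 69. 39.] [   2.  -93. -180.   89.]
mixer front [ 515.8 -359. ] [143. 143.] [-15. 165.]
```

```bash
A="0"
python3 -m creep '0.0245 -0.0265 0 0 0 -0.07 100;0.0245 -0.0265 0 0 0 -0.07 100;0.0245 -0.0265 0 0 0 -0.07 100;0.0245 -0.0265 0 0 0 -0.07 100;0.0245 -0.0265 0 0 0 -0.07 100;0.0245 -0.0265 0 0 0 -0.07 100;0.0245 -0.0265 0 0 0 -0.07 100;0.0245 -0.0265 0 0 0 -0.07 100'
python3 -m creep '0.0245 -0.0265 0 0 0 -0.07 100;0.0245 -0.0265 0 0 0 -0.07 100;0.0245 -0.0265 0 0 0 -0.07 100;0 -0.0396 0 0 0 -0.062 100;0 -0.0396 0 0 0 -0.062 100;0 -0.0396 0 0 0 -0.062 100;0 -0.0396 0 0 0 -0.062 100;0 -0.0396 0 0 0 -0.062 100'
python3 -m creep '0 -0.0396 0 0 0 -0.062 100;0 -0.0396 0 0 0 -0.062 100;0 -0.0396 0 0 0 -0.062 100;0 -0.0396 0 0 0 -0.062 100;0 -0.0396 0 0 0 -0.062 100;0 -0.0396 0 0 0 -0.062 100;0 -0.0396 0 0 0 -0.062 100;0 0 0 0 0 0 100'
python3 - <<'E'
from h import *
im=viewer.capture("wrist");ci=viewer.camera_info("wrist");cv2.imwrite("pics/w1.png",im[:,:,::-1])
print(readout.get_obs()["tool_pos"],ci,proj(ci,(452,-275,110)),proj(ci,(526,-297,101)))
E
```

```text
time: 0.82
tool_pos: [378.2, 279.1, 292.1]
tcp_rot: [-3.141, -0.0, 2.225]
contact_force: [0.8, 0.5, -0.1]
grip_width: 91.7
finger_force: 0.0
time: 1.48
tool_pos: [450.4, 1.4, 292.1]
tcp_rot: [-3.141, -0.0, 1.706]
contact_force: [0.4, 0.4, -0.3]
grip_width: 91.8
finger_force: 0.0
time: 2.15
tool_pos: [450.3, -280.2, 291.6]
tcp_rot: [3.141, 0.003, 1.267]
contact_force: [-0.4, -0.2, 0.6]
grip_width: 91.9
finger_force: 0.0
[ 450.30928536 -277.13141103  291.42640252] {'fx': 373.3059542918289, 'fy': 373.3059542918289, 'cx': 280.6400562436927, 'cy': 205.7999671582886, 'origin': array([ 474.52851466, -199.78846395,  382.97921435]), 'rotation': array([-0.30122489,  0.00084352, -0.30189574])} [282.06412682 197.89101983] [380.64955756 193.51059266]
```

View pics/w1.png

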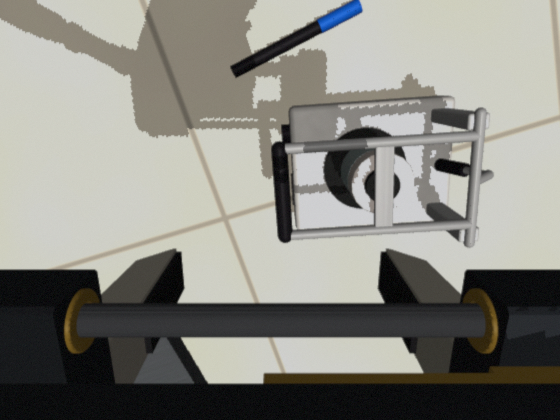

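The wrist view shows the handle bar from (279,147) to (286,238), the jar cap around (378,178) under the pad, and the hinge at (477,175).

```bash
python3 - <<'E'
from h import *
ci=viewer.camera_info("wrist")
a=onz(ci,(279,145),110);b=onz(ci,(286,240),110);c=(a+b)/2;o=readout.get_obs()
e=a-b;print(a,b,c,np.hypot(*e[:2]),"bar yaw",np.arctan2(e[1],e[0]),"want tool yaw",np.arctan2(e[1],e[0]),"tool",o["tool_pos"],o["tcp_rot"])
h=(onz(ci,(482,115),110)+onz(ci,(472,242),110))/2;print(h,np.hypot(*(h-c)[:2]),np.degrees(np.arctan2(*(h-c)[1::-1])))
print("shift",(c-o["tool_pos"])[:2], "down", 110+47-o["tool_pos"][2])
E
```

```text
[ 461.74813142 -236.03350946  110.        ] [ 444.73374289 -308.89746069  110.        ] [ 453.24093716 -272.46548507  110.        ] 74.82409241449446 bar yaw 1.3413978016282175 want tool yaw 1.3413978016282175 tool [ 450.30928536 -277.13141103  291.42640252] [-3.14099643e+00  1.57103585e-04  1.26979700e+00]
[ 595.21093059 -306.38895818  110.        ] 145.96671217554993 -13.438737642959003
shift [2.9316518  4.66592596] down -134.42640251658463
```

```bash

python3 -m creep '0.003 0.0047 0 0 0 0.07 43;0 0 0 0 0 0 43;0 0 0 0 0 0 43;0 0 -0.025 0 0 0 43;0 0 -0.03 0 0 0 43;0 0 -0.03 0 0 0 43;0 0 -0.025 0 0 0 43;0 0 -0.022 0 0 0 43'
python3 -m creep '0 0 0 0 0 0 43;0 0 0 0 0 0 43'
python3 - <<'E'
from h import *
im=viewer.capture("wrist");ci=viewer.camera_info("wrist");cv2.imwrite("pics/w2.png",im[:,:,::-1])
im=viewer.capture("side");cv2.imwrite("pics/s2.png",cv2.resize(im[220:400,240:440],None,fx=2.5,fy=2.5)[:,:,::-1])
print(readout.get_obs())
E
```

```text
time: 2.87
tool_pos: [453.6, -268.0, 158.8]
tcp_rot: [-3.141, -0.001, 1.345]
contact_force: [0.2, 0.1, 0.9]
grip_width: 42.9
finger_force: 0.0
time: 3.03
tool_pos: [453.7, -268.5, 160.0]
tcp_rot: [-3.14, -0.001, 1.345]
contact_force: [-0.7, -0.5, 1.3]
grip_width: 39.8
finger_force: 0.0
{'time': 3.1333, 'joint_positions': array([-6.80062288e-01,  4.88793679e-01,  1.69156695e+00,  5.58958252e-05,
        9.58713276e-01, -4.54242167e-01]), 'dq': array([-0.00433445, -0.01290455, -0.00763403, -0.00105421, -0.00402286,
       -0.00077509]), 'tau': array([ 4.17070894e-02, -4.48610902e+01, -1.91995972e+01,  4.68288828e-02,
        9.98507836e-02,  9.59041121e-03]), 'tool_pos': array([ 454.65370473, -269.43344458,  161.79361268]), 'tcp_rot': array([3.13930921e+00, 1.06399820e-03, 1.34494293e+00]), 'contact_force': array([ 0.54803952, -0.11497299, -0.19924934]), 'moment': array([-0.09846578,  0.08632016,  0.00760228]), 'finger_force': 0.0, 'grip_width': 39.306197740760304}
```

View pics/s2.png

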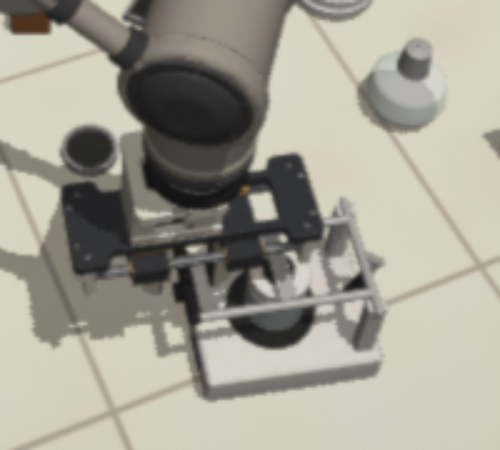

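The gripper straddles the bar at about (190,290) in this crop, with one finger inside the U. Closing now.

```bash

python3 -m creep '0 0 0 0 0 0 0;0 0 0 0 0 0 0;0 0 0 0 0 0 0;0 0 0 0 0 0 0;0 0 0 0 0 0 0;0 0 0 0 0 0 0'
python3 - <<'E'
import numpy as np
t=np.linspace(0,1.45,13);x=145*(1-np.cos(t));z=145*np.sin(t)
for a,b in zip(np.diff(x),np.diff(z)): print((a*.9726).round(1),(-a*.2324).round(1),b.round(1))
E
```

```text
time: 3.63
tool_pos: [454.3, -269.5, 160.7]
tcp_rot: [3.14, 0.0, 1.344]
contact_force: [1.3, 0.1, 1.8]
grip_width: 10.8
finger_force: 30.0
1.0 -0.2 17.5
3.1 -0.7 17.2
5.1 -1.2 16.7
7.0 -1.7 16.0
8.8 -2.1 15.0
10.5 -2.5 13.8
12.0 -2.9 12.4
13.4 -3.2 10.8
14.6 -3.5 9.1
15.5 -3.7 7.2
16.3 -3.9 5.2
16.8 -4.0 3.2
```

```bash

python3 -m creep '0.001 -0.0002 0.0175 0 0 0 0;0.003 -0.0007 0.017 0 0 0 0;0.005 -0.0012 0.0165 0 0 0 0;0.007 -0.0017 0.016 0 0 0 0;0.009 -0.002 0.015 0 0 0 0;0.0105 -0.0025 0.014 0 0 0 0;0 0 0 0 0 0 0'
python3 - <<'E'
from h import *
im=viewer.capture("side");cv2.imwrite("pics/s3.png",cv2.resize(im[200:400,220:440],None,fx=2.5,fy=2.5)[:,:,::-1])
E
```

```text
time: 4.22
tool_pos: [488.3, -277.6, 258.5]
tcp_rot: [-3.138, 0.001, 1.345]
contact_force: [-12.6, 2.5, 7.8]
grip_width: 10.7
finger_force: 30.0
```

View pics/s3.png

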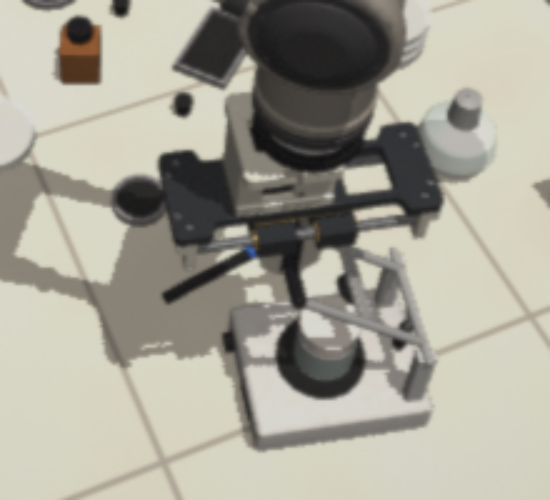

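The bar (295,280 in the crop) is held and the clamp is well lifted, with the jar still in place. I'll follow the rest of the arc, then open and rise.

```bash

python3 -m creep '0.012 -0.003 0.0125 0 0 0 0;0.0135 -0.003 0.011 0 0 0 0;0.0145 -0.0035 0.009 0 0 0 0;0.0155 -0.0037 0.007 0 0 0 0;0.016 -0.004 0.005 0 0 0 0;0 0 0 0 0 0 0'
python3 -m creep '0 0 0 0 0 0 35;0 0 0.01 0 0 0 35;0 0 0.03 0 0 0 35;0 0 0.03 0 0 0 35;0 0 0.02 0 0 0 35;0 0 0 0 0 0 35'
python3 - <<'E'
from h import *
im=viewer.capture("side");cv2.imwrite("pics/s4.png",cv2.resize(im[200:400,220:440],None,fx=2.5,fy=2.5)[:,:,::-1])
E
```

```text
time: 4.77
tool_pos: [563.2, -295.6, 303.2]
tcp_rot: [3.136, 0.002, 1.345]
contact_force: [-1.3, 0.3, 12.5]
grip_width: 11.0
finger_force: 30.0
time: 5.27
tool_pos: [561.1, -295.2, 396.4]
tcp_rot: [3.134, 0.003, 1.345]
contact_force: [0.3, 0.2, 0.3]
grip_width: 31.9
finger_force: 0.0
```

View pics/s4.png

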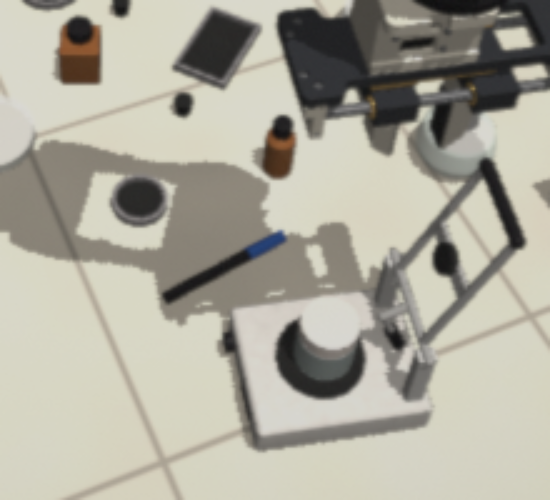

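The clamp is open, leaning back with its handle at (500,205) in the crop. The jar stands in place with its cap centre at (330,322). Next I turn the tool square to the mixer over the jar.

```bash

python3 -m creep '-0.0025 0.0004 -0.0074 0 0 0.12 100;-0.0025 0.0004 -0.0074 0 0 0.12 100;-0.0025 0.0004 -0.0074 0 0 0.12 100;-0.0025 0.0004 -0.0074 0 0 0.12 100;-0.0025 0.0004 -0.0074 0 0 0.12 100;-0.0025 0.0004 -0.0074 0 0 0.12 100;-0.0025 0.0004 -0.0074 0 0 0.12 100;-0.0025 0.0004 -0.0074 0 0 0.12 100'
python3 -m creep '-0.0025 0.0004 -0.0074 0 0 0.12 100;-0.0025 0.0004 -0.0074 0 0 0.12 100;-0.0025 0.0004 -0.0074 0 0 0.12 100;-0.0025 0.0004 -0.0074 0 0 0.12 100;-0.0025 0.0004 -0.0074 0 0 0.12 100;0 0 0 0 0 0 100;0 0 0 0 0 0 100'
python3 - <<'E'
from h import *
D=viewer.camera_info("side");print("side",onz(D,(352,328.8),101))
ci=viewer.camera_info("wrist");o=readout.get_obs();im=viewer.capture("wrist");cv2.imwrite("pics/w5.png",im[:,:,::-1])
print(o["tool_pos"],o["tcp_rot"],proj(ci,(528,-290,101)),ci["origin"])
E
```

```text
time: 5.98
tool_pos: [540.0, -291.3, 329.7]
tcp_rot: [-3.141, -0.003, 2.311]
contact_force: [-1.0, 0.0, -0.9]
grip_width: 80.7
finger_force: 0.0
time: 6.57
tool_pos: [527.8, -289.3, 293.4]
tcp_rot: [3.14, -0.003, 2.901]
contact_force: [0.5, -0.5, 0.5]
grip_width: 91.8
finger_force: 0.0
side [ 529.86105758 -295.88263213  101.        ]
[ 527.76624259 -289.29983728  293.4136696 ] [ 3.14041577e+00 -2.85983085e-03  2.90101254e+00] [278.9360882  197.51715151] [ 450.3982578  -269.66509714  385.21216333]
```

View pics/w5.png

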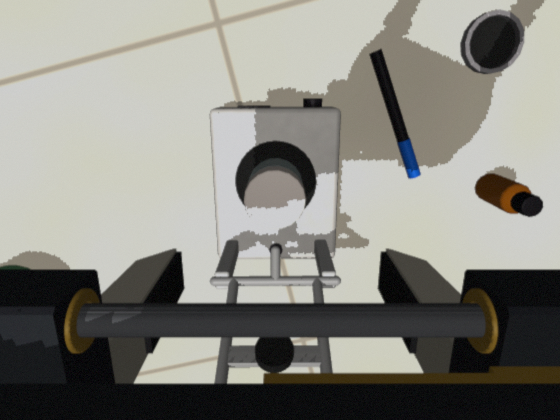

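The wrist view shows the jar cap centred near (275,194) with a radius of about 31 px. The clamp stays behind the gripper, and the dropper (cap at 526,204) and small tray (492,42) are visible too.

```bash
python3 - <<'E'
from h import *
ci=viewer.camera_info("wrist");o=readout.get_obs()
p=onz(ci,(275,194),101);print("jar",p,"shift",(p-o["tool_pos"])[:2],np.hypot(*(onz(ci,(306,194),101)-p)[:2]))
print("drop",onz(ci,(526,204),74),"tdrop",onz(ci,(492,42),10))
E
```

```text
jar [ 525.26512446 -292.7458479   101.        ] shift [-2.86730927 -3.23198849] 24.506485887961627
drop [593.52882967 -84.4680714   74.        ] tdrop [455.54515111 -68.97652353  10.        ]
```

```bash

python3 -m creep '-0.0028 -0.0032 0 0 0 0 100;0 0 -0.034 0 0 0 100;0 0 -0.034 0 0 0 100;0 0 -0.034 0 0 0 100;0 0 -0.034 0 0 0 100;0 0 -0.03 0 0 0 100;0 0 0 0 0 0 100'
python3 -m creep '0 0 0 0 0 0 0;0 0 0 0 0 0 0;0 0 0 0 0 0 0;0 0 0 0 0 0 0;0 0 0 0 0 0 0;0 0 0 0 0 0 0'
python3 -m creep '0 0 0.01 0 0 0 0;0 0 0.03 0 0 0 0;0 0 0.03 0 0 0 0;0 0 0.03 0 0 0 0;0 0 0.03 0 0 0 0;0 0 0 0 0 0 0'
```

```text
time: 7.2
tool_pos: [522.9, -291.2, 122.8]
tcp_rot: [3.137, -0.01, 2.903]
contact_force: [-1.1, 1.1, -1.3]
grip_width: 91.8
finger_force: 0.0
time: 7.7
tool_pos: [525.9, -293.0, 129.7]
tcp_rot: [-3.141, 0.002, 2.905]
contact_force: [-0.6, -0.5, 0.5]
grip_width: 56.5
finger_force: 0.0
time: 8.2
tool_pos: [527.3, -294.0, 266.1]
tcp_rot: [-3.137, 0.011, 2.905]
contact_force: [0.7, -0.7, -0.9]
grip_width: 49.4
finger_force: 30.0
```

The fingers were slow and closed fully only as the lift began, so I'll check how the jar sits in the grip.

```bash
python3 - <<'E'
from h import *
a=viewer.capture("side")[160:370,250:450];b=viewer.capture("scene")[150:300,60:260]
a=cv2.resize(a,(400,420));b=cv2.resize(b,(400,300));b=cv2.copyMakeBorder(b,0,120,0,0,0)
cv2.imwrite("pics/c6.png",np.hstack([a,b])[:,:,::-1]);print(readout.get_obs()["tool_pos"])
E
```

```text
[ 525.75544415 -292.89160061  260.18950923]
```

View pics/c6.png

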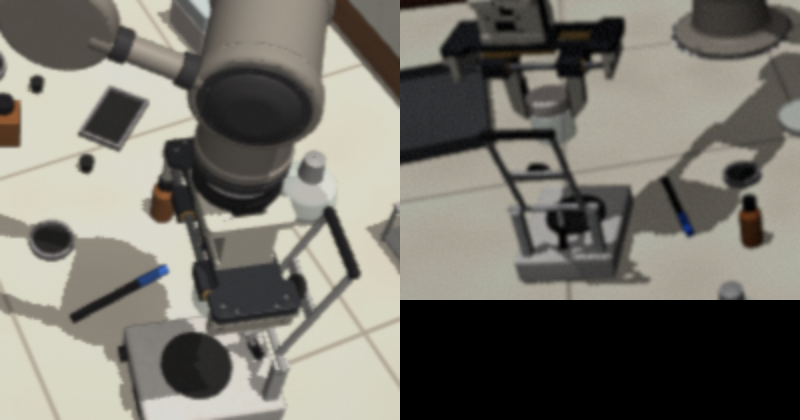

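The jar is held between the fingers: in the scene half its cap top is near (550,88) and its foot near (550,143). Next I compute its foot height.

```bash
python3 - <<'E'
from h import *
S=viewer.camera_info("scene")
for z in(150,160,170,180,190,200,210,220,230,240,250):
    p=proj(S,(550 if z<200 else 526,-293,z));print(z,((p-[60,150])*2).round())
E
```

```text
150 [160. 157.]
160 [159. 150.]
170 [157. 143.]
180 [155. 136.]
190 [154. 129.]
200 [152. 111.]
210 [150. 104.]
220 [149.  97.]
230 [147.  90.]
240 [145.  82.]
250 [143.  75.]
```

```bash

python3 -m creep '-0.004 0.02 0 0 0 0 0;-0.004 0.038 0 0 0 0 0;-0.004 0.038 0 0 0 0 0;-0.004 0.038 0 0 0 0 0;-0.004 0.038 0 0 0 0 0;-0.004 0.038 0 0 0 0 0;-0.004 0.038 0 0 0 0 0;-0.004 0.038 0 0 0 0 0'
python3 -m creep '-0.004 0.038 0 0 0 0 0;-0.004 0.038 0 0 0 0 0;-0.004 0.038 0 0 0 0 0;-0.004 0.038 0 0 0 0 0;-0.004 0.038 0 0 0 0 0;-0.004 0.038 0 0 0 0 0;-0.004 0.038 0 0 0 0 0;-0.004 0.018 0 0 0 0 0'
python3 -m creep '0 0 0 0 0 0 0;0 0 0 0 0 0 0'
python3 - <<'E'
from h import *
ci=viewer.camera_info("wrist");o=readout.get_obs();im=viewer.capture("wrist");cv2.imwrite("pics/w7.png",im[:,:,::-1])
print(o["tool_pos"],o["tcp_rot"],proj(ci,(469,239,5)))
E
```

```text
time: 8.97
tool_pos: [492.1, -5.0, 257.0]
tcp_rot: [-3.142, -0.003, 2.904]
contact_force: [1.5, 0.4, -1.1]
grip_width: 49.8
finger_force: 30.0
time: 9.63
tool_pos: [460.0, 280.7, 256.9]
tcp_rot: [-3.141, -0.003, 2.907]
contact_force: [0.4, 0.0, -2.0]
grip_width: 49.1
finger_force: 30.0
time: 9.8
tool_pos: [460.5, 277.6, 256.9]
tcp_rot: [-3.139, -0.003, 2.907]
contact_force: [0.7, 0.7, -1.0]
grip_width: 49.4
finger_force: 30.0
[460.4889487  277.63891135 256.90042634] [-3.13923006e+00 -2.64054934e-03  2.90732301e+00] [243.57740612 197.53314365]
```

View pics/w7.png

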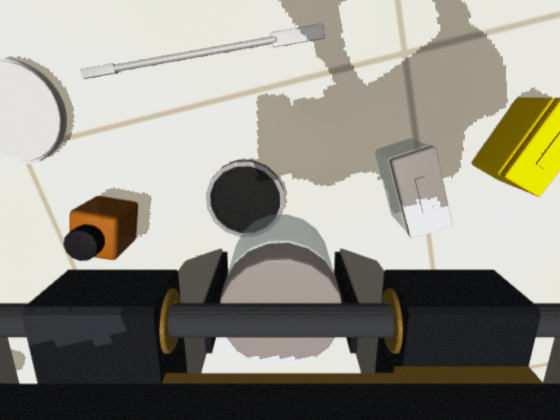

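The wrist view shows the round tray's rim centred at (246,197). The clear trough's lid corners are (391,161), (436,147), (452,222) and (411,237), and the square bottle's cap is at (84,242).

```bash
python3 - <<'E'
from h import *
ci=viewer.camera_info("wrist");o=readout.get_obs()
p=onz(ci,(246,197),10);print("tjar",p,"shift",(p-o["tool_pos"])[:2],"rad",np.hypot(*(onz(ci,(286,197),10)-p)[:2]))
P=np.array([onz(ci,q,60)[:2] for q in((391,161),(436,147),(452,222),(411,237))]);e=np.roll(P,-1,0)-P
print("trough",P.mean(0),np.hypot(*e.T),np.degrees(np.arctan2(e[:,1],e[:,0])))
print("sq",onz(ci,(84,242),72))
E
```

```text
tjar [468.36794749 241.25234062  10.        ] shift [  7.44585759 -35.47450095] rad 37.72928358053991
trough [485.66097932 387.75644231] [35.46331301 64.6861117  34.82725589 67.3762968 ] [  94.35640249    4.98614159  -81.23275518 -174.41030825]
sq [458.64458989 115.31976021  72.        ]
```

```bash

python3 -m creep '0.0078 -0.0356 0 0 0 0 0;0 0 -0.035 0 0 0 0;0 0 -0.035 0 0 0 0;0 0 -0.035 0 0 0 0;0 0 -0.03 0 0 0 0;0 0 -0.018 0 0 0 0;0 0 0 0 0 0 0;0 0 0 0 0 0 0'
python3 -m creep '0 0 -0.003 0 0 0 0;0 0 0 0 0 0 0'
python3 -m creep '0 0 -0.003 0 0 0 0;0 0 0 0 0 0 0'
```

```text
time: 10.52
tool_pos: [469.2, 240.2, 104.9]
tcp_rot: [-3.14, -0.002, 2.903]
contact_force: [0.4, 0.2, -2.3]
grip_width: 49.0
finger_force: 30.0
time: 10.68
tool_pos: [470.2, 241.4, 103.7]
tcp_rot: [3.14, 0.002, 2.904]
contact_force: [-0.7, 0.5, -2.3]
grip_width: 49.7
finger_force: 30.0
time: 10.85
tool_pos: [469.7, 241.6, 100.2]
tcp_rot: [3.141, 0.001, 2.905]
contact_force: [-0.0, 1.0, -2.6]
grip_width: 49.1
finger_force: 30.0
```

```bash

for i in 1 2; do :; done
python3 -m creep '0 0 -0.003 0 0 0 0;0 0 0 0 0 0 0' | grep -E 'pos|force'
python3 -m creep '0 0 -0.003 0 0 0 0;0 0 0 0 0 0 0'| grep -E 'pos|force'
python3 -m creep '0 0 -0.0025 0 0 0 0;0 0 0 0 0 0 0'| grep -E 'pos|force'
```

```text
tool_pos: [469.3, 241.6, 96.5]
contact_force: [-1.1, -1.1, -2.4]
finger_force: 30.0
tool_pos: [469.9, 241.7, 94.4]
contact_force: [-1.3, -1.5, 6.6]
finger_force: 30.0
tool_pos: [470.1, 241.6, 93.8]
contact_force: [-5.7, -4.9, 23.2]
finger_force: 30.0
```

```bash

python3 -m creep '0 0 0.002 0 0 0 0;0 0 0 0 0 0 0' | grep -E 'pos|force'
python3 - <<'E'
from h import *
D=viewer.camera_info("side");S=viewer.camera_info("scene")
a=viewer.capture("side")[150:230,195:285];b=viewer.capture("scene")[180:250,290:370]
a=cv2.resize(a,(400,356),interpolation=2);b=cv2.resize(b,(400,350),interpolation=2);b=cv2.copyMakeBorder(b,0,6,0,0,0)
cv2.imwrite("pics/c8.png",np.hstack([a,b])[:,:,::-1])
for z in(3,10,59,66):
    print(z,(proj(D,(469,241,z))-[195,150])*400/90,(proj(S,(469,241,z))-[290,180])*5+[400,0])
E
```

```text
tool_pos: [469.7, 241.8, 93.9]
contact_force: [-2.6, -0.8, 11.1]
finger_force: 30.0
3 [193.09640316 191.60555223] [607.30685352 213.37474837]
10 [192.54331514 183.83650252] [608.03627379 203.91103437]
59 [188.55590527 127.82663665] [613.27043888 136.00143164]
66 [187.96917465 119.58502   ] [614.03701347 126.05566664]
```

View pics/c8.png

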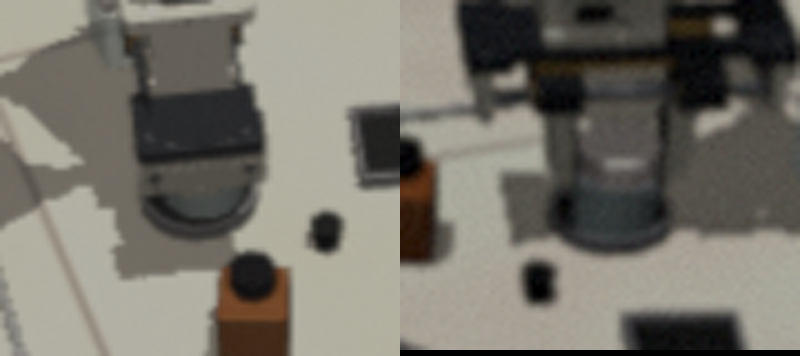

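In both views the jar foot stands inside the rim, with black floor visible in front of it. I'll release and rise.

```bash

python3 -m creep '0 0 0.001 0 0 0 75;0 0 0 0 0 0 75;0 0 0 0 0 0 75;0 0 0 0 0 0 75;0 0 0 0 0 0 75' | grep -E 'pos|force|width'
python3 -m creep '0 0 0.02 0 0 0 75;0 0 0.04 0 0 0 75;0 0 0.04 0 0 0 75;0 0 0.04 0 0 0 75;0 0 0.04 0 0 0 75;0 0 0 0 0 0 75;0 0 0 0 0 0 75' | grep -E 'pos|force|width'
python3 - <<'E'
from h import *
ci=viewer.camera_info("wrist");o=readout.get_obs();im=viewer.capture("wrist");cv2.imwrite("pics/w9.png",im[:,:,::-1])
print(o["tool_pos"],proj(ci,(468.4,241.3,10)),proj(ci,(468.4,241.3,59)))
E
```

```text
tool_pos: [469.3, 241.6, 93.8]
contact_force: [0.4, -0.2, 1.0]
grip_width: 68.7
finger_force: 0.0
tool_pos: [470.2, 241.9, 276.3]
contact_force: [0.1, -0.2, -0.8]
grip_width: 68.9
finger_force: 0.0
[470.16952529 241.87766579 276.29604901] [278.36804383 173.09140234] [278.16996251 185.54209453]
```

View pics/w9.png

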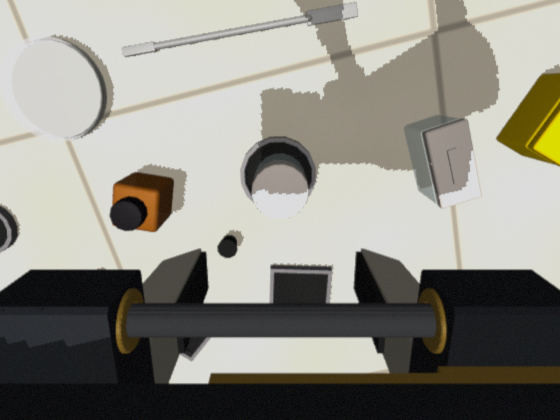

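The jar stands centred in its tray: its cap is at (280,188), against a predicted (278,186). The trough's lid corners in this view are (422,131), (465,118), (481,193) and (443,207).

```bash
python3 - <<'E'
from h import *
ci=viewer.camera_info("wrist");o=readout.get_obs()
P=np.array([onz(ci,q,60)[:2] for q in((422,131),(465,118),(481,193),(443,207))]);e=np.roll(P,-1,0)-P
print("trough",P.mean(0),np.hypot(*e.T),np.degrees(np.arctan2(e[:,1],e[:,0])),P.mean(0)-o["tool_pos"][:2],o["tcp_rot"])
print("sq",onz(ci,(129,213),72),"tsq upper corners",onz(ci,(272,266),10),onz(ci,(331,266),10))
E
```

```text
trough [481.61401035 386.00400512] [34.75316202 66.09550062 33.06547368 69.07426723] [  93.51814955    6.43249782  -81.5019776  -172.18692633] [ 12.31392277 144.4496418 ] [3.14099970e+00 7.90351070e-04 2.90477548e+00]
sq [456.59406559 115.94320535  72.        ] tsq upper corners [561.00950359 210.61338072  10.        ] [575.59733861 270.8344834   10.        ]
```

```bash

python3 -m creep '0.0035 0.0362 0 0 0 0.084 75;0.0035 0.0362 0 0 0 0.084 75;0.0035 0.0362 0 0 0 0.084 75;0.0035 0.0362 0 0 0 0.084 75;0 0 -0.03 0 0 0 75;0 0 -0.035 0 0 0 75;0 0 -0.035 0 0 0 75;0 0 0 0 0 0 75' | grep -E 'pos|rot|force|width'
python3 - <<'E'
from h import *
ci=viewer.camera_info("wrist");o=readout.get_obs();im=viewer.capture("wrist");cv2.imwrite("pics/w10.png",im[:,:,::-1])
print(o["tool_pos"],proj(ci,(484,387,60)))
E
```

```text
tool_pos: [479.3, 384.1, 164.4]
tcp_rot: [-3.134, -0.016, -3.042]
contact_force: [-0.9, -1.4, -1.3]
grip_width: 68.8
finger_force: 0.0
[479.2712861  384.12696362 164.38740262] [285.40300425 249.24495253]
```

View pics/w10.png

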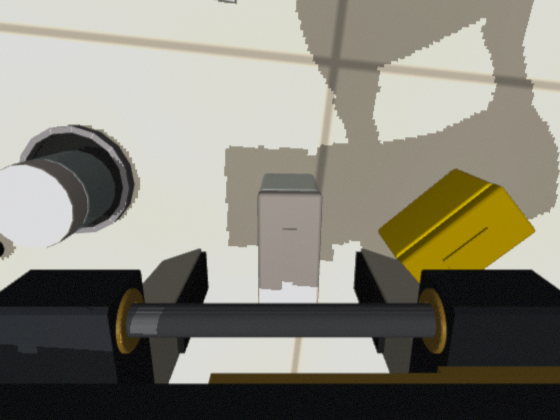

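The trough's lid is square to the fingers, with edges at columns 258 and 322 and the near edge at row 192. The yellow decoy is clear of the right finger.

```bash
python3 - <<'E'
from h import *
ci=viewer.camera_info("wrist");print(readout.get_obs()["tool_pos"],readout.get_obs()["tcp_rot"],onz(ci,(290,192),60),(onz(ci,(258,200),60)-onz(ci,(322,200),60)))
E
python3 -m creep '0.004 0.003 -0.03 0 0 0 75;0 0 -0.03 0 0 0 75;0 0 -0.016 0 0 0 75;0 0 0 0 0 0 75;0 0 0 0 0 0 0;0 0 0 0 0 0 0;0 0 0 0 0 0 0;0 0 0 0 0 0 0' | grep -E 'pos|rot|force|width'
python3 -m creep '0 0 0 0 0 0 0;0 0 0 0 0 0 0;0 0 0 0 0 0 0;0 0 0 0 0 0 0;0 0 0 0 0 0 0' | grep -E 'pos|rot|force|width'
```

```text
[480.83521618 384.89266175 168.49689537] [-3.13632605 -0.01098198 -3.04231045] [453.38503261 387.31517163  60.        ] [  3.57332521 -35.58863429   0.        ]
tool_pos: [488.2, 389.8, 100.0]
tcp_rot: [3.14, 0.003, -3.042]
contact_force: [-0.4, -0.5, 0.0]
grip_width: 46.3
finger_force: 0.0
tool_pos: [487.7, 389.6, 99.1]
tcp_rot: [3.141, 0.001, -3.042]
contact_force: [-0.8, -1.2, 5.3]
grip_width: 36.1
finger_force: 30.0
```

```bash

python3 -m creep '0 0 0.02 0 0 0 0;0 0 0.035 0 0 0 0;0 0 0.035 0 0 0 0;0 0 0.035 0 0 0 0;0 0 0.035 0 0 0 0;0 0 0.03 0 0 0 0' | grep -E 'pos|force|width'
python3 -m creep '0.0209 -0.0344 0 0 0 0.064 0;0.0209 -0.0344 0 0 0 0.064 0;0.0209 -0.0344 0 0 0 0.064 0;0.0209 -0.0344 0 0 0 0.064 0;0.0209 -0.0344 0 0 0 0.064 0;0.0209 -0.0344 0 0 0 0.064 0;0.0209 -0.0344 0 0 0 0.064 0;0.0209 -0.0344 0 0 0 0.064 0' | grep -E 'pos|rot|force|width'
python3 -m creep '0 0 0 0 0 0 0;0 0 0 0 0 0 0;0 0 0 0 0 0 0' | grep -E 'pos|rot|force|width'
python3 - <<'E'
from h import *
ci=viewer.camera_info("wrist");o=readout.get_obs();im=viewer.capture("wrist");cv2.imwrite("pics/w11.png",im[:,:,::-1])
print(o["tool_pos"],o["tcp_rot"],proj(ci,(606,80,10)))
E
```

```text
tool_pos: [487.2, 389.3, 290.3]
contact_force: [1.0, -0.6, -1.1]
grip_width: 35.9
finger_force: 30.0
tool_pos: [655.1, 112.3, 287.6]
tcp_rot: [3.141, -0.001, -2.527]
contact_force: [0.3, 0.1, -1.4]
grip_width: 35.6
finger_force: 30.0
tool_pos: [654.2, 114.4, 287.4]
tcp_rot: [3.14, -0.001, -2.532]
contact_force: [-0.2, 0.6, -1.5]
grip_width: 35.9
finger_force: 30.0
[654.19910769 114.3584787  287.35180756] [ 3.14013555e+00 -1.05484522e-03 -2.53155964e+00] [279.38939713 112.97636063]
```

View pics/w11.png

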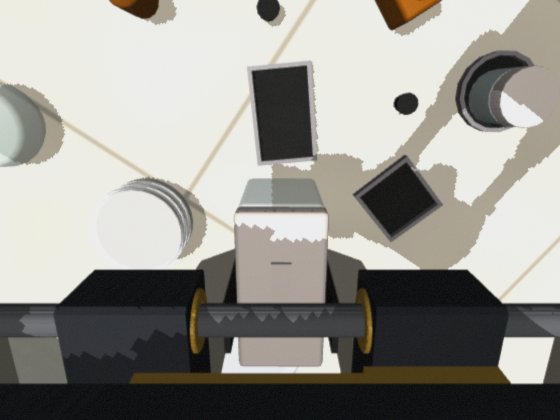

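The wrist view shows the oblong tray's outer corners at (248,67), (311,61), (316,158) and (259,165). The square tray's are (405,156), (442,204), (391,240) and (353,193).

```bash
python3 - <<'E'
from h import *
ci=viewer.camera_info("wrist");o=readout.get_obs()
for n,c in(("ttr",((248,67),(311,61),(316,158),(259,165))),("tsq",((405,156),(442,204),(391,240),(353,193)))):
    P=np.array([onz(ci,q,10)[:2] for q in c]);e=np.roll(P,-1,0)-P
    print(n,P.mean(0),np.hypot(*e.T),np.degrees(np.arctan2(e[:,1],e[:,0])),P.mean(0)-o["tool_pos"][:2])
E
```

```text
ttr [604.89058316  84.89062509] [58.61853429 90.58105745 57.32337832 92.53879894] [ 130.08229009   39.50458039  -47.95685798 -139.6605033 ] [-49.09985385 -30.28736467]
tsq [606.69074244 229.85885538] [65.98141519 63.50144367 67.67386175 62.50456054] [  75.84788936  -15.8945951  -105.05986902  162.53241498] [-47.29969458 114.68086562]
```

```bash

python3 -m creep '-0.0245 -0.0152 0 0 0 0.04 0;-0.0245 -0.0152 0 0 0 0.04 0;0 0 -0.03 0 0 0 0;0 0 -0.035 0 0 0 0;0 0 -0.035 0 0 0 0;0 0 -0.035 0 0 0 0;0 0 -0.03 0 0 0 0;0 0 -0.012 0 0 0 0' | grep -E 'pos|rot|force'
python3 -m creep '0 0 0 0 0 0 0;0 0 0 0 0 0 0;0 0 0 0 0 0 0' | grep -E 'pos|rot|force'
python3 -m creep '0 0 -0.003 0 0 0 0;0 0 0 0 0 0 0' | grep -E 'pos|force'
```

```text
tool_pos: [602.7, 85.5, 107.0]
tcp_rot: [3.137, -0.005, -2.448]
contact_force: [0.2, 0.3, -1.5]
finger_force: 30.0
tool_pos: [606.8, 84.4, 113.4]
tcp_rot: [-3.139, 0.003, -2.45]
contact_force: [0.1, -0.7, -1.5]
finger_force: 30.0
tool_pos: [606.2, 83.9, 109.5]
contact_force: [-0.4, -0.3, -1.5]
finger_force: 30.0
```

```bash

python3 -m creep '0 0 -0.003 0 0 0 0;0 0 0 0 0 0 0' | grep -E 'pos|force'
python3 -m creep '0 0 -0.003 0 0 0 0;0 0 0 0 0 0 0' | grep -E 'pos|force'
python3 -m creep '0 0 -0.002 0 0 0 0;0 0 0 0 0 0 0' | grep -E 'pos|force'
```

```text
tool_pos: [605.6, 83.7, 105.2]
contact_force: [-0.2, -0.2, -1.3]
finger_force: 30.0
tool_pos: [605.8, 83.7, 102.1]
contact_force: [0.1, 1.2, -0.6]
finger_force: 30.0
tool_pos: [605.8, 83.7, 102.0]
contact_force: [-4.5, -1.4, 13.2]
finger_force: 30.0
```

```bash

python3 -m creep '0 0 0.0015 0 0 0 75;0 0 0 0 0 0 75;0 0 0 0 0 0 75;0 0 0 0 0 0 75;0 0 0 0 0 0 75;0 0 0 0 0 0 75' | grep -E 'pos|force|width'
python3 -m creep '0 0 0.02 0 0 0 75;0 0 0.035 0 0 0 75;0 0 0.04 0 0 0 75;0 0 0.04 0 0 0 75;0 0 0.04 0 0 0 75' | grep -E 'pos|force|width'
python3 -m creep '-0.0247 0.0052 0 0 0 -0.115 75;-0.0247 0.0052 0 0 0 -0.115 75;-0.0247 0.0052 0 0 0 -0.115 75;-0.0247 0.0052 0 0 0 -0.115 75;-0.0247 0.0052 0 0 0 -0.115 75;-0.0247 0.0052 0 0 0 -0.115 75;0 0 0 0 0 0 75;0 0 0 0 0 0 75' | grep -E 'pos|rot|force|width'
python3 - <<'E'
from h import *
ci=viewer.camera_info("wrist");o=readout.get_obs();im=viewer.capture("wrist")
s=viewer.capture("side")[170:260,220:340]
cv2.imwrite("pics/w12.png",np.hstack([im[:,:,::-1],cv2.copyMakeBorder(cv2.resize(s,(240,180))[:,:,::-1],0,240,0,0,0)]))
print(o["tool_pos"],o["tcp_rot"],proj(ci,(457.5,115.6,72)))
E
```

```text
tool_pos: [605.5, 83.8, 101.2]
contact_force: [-0.3, -0.3, 0.1]
grip_width: 67.5
finger_force: 0.0
tool_pos: [605.2, 83.8, 278.2]
contact_force: [1.2, -0.6, -0.1]
grip_width: 68.9
finger_force: 0.0
tool_pos: [456.9, 115.2, 277.0]
tcp_rot: [3.141, 0.001, -3.138]
contact_force: [-0.1, -0.0, -0.3]
grip_width: 68.7
finger_force: 0.0
[456.85866734 115.23531943 276.98822238] [ 3.14148947e+00  8.76635506e-04 -3.13821117e+00] [280.51386226 192.59863721]
```

View pics/w12.png

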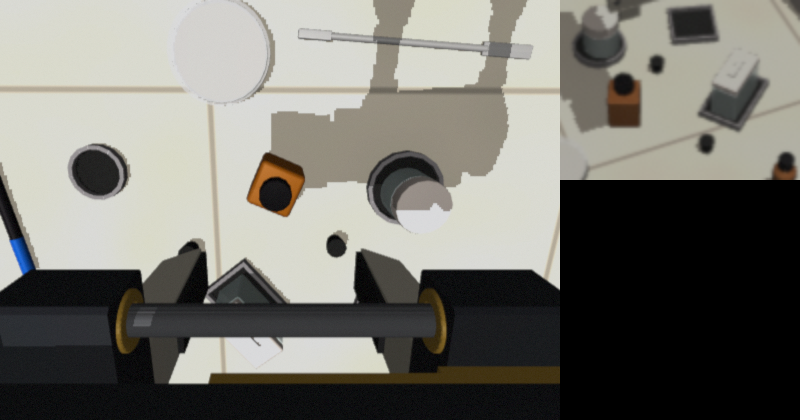

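The inset shows the trough standing in its tray. The square bottle's cap is at (275,194), with its lower body edge running (248,203)–(287,216), so its yaw is about −18°. The stray caps at (190,245) and (336,243) are off the finger line.

```bash
python3 - <<'E'
from h import *
ci=viewer.camera_info("wrist");o=readout.get_obs()
p=onz(ci,(275,194),72);print(p,p-o["tool_pos"]);a=onz(ci,(248,203),52);b=onz(ci,(287,216),52);print(np.hypot(*(b-a)[:2]),np.degrees(np.arctan2(*(b-a)[1::-1])))
print("caps",onz(ci,(336,245),5),onz(ci,(190,246),5),"tdrop",onz(ci,(99,172),10))
E
```

```text
[460.15810716 110.70257939  72.        ] [   1.90693705   -4.20837285 -204.8142913 ]
36.65592998031824 70.75900552286309
caps [534.2591041  173.77213618   5.        ] [535.73816102  19.87931617   5.        ] tdrop [455.35891579 -62.30188499  10.        ]
```

```bash

python3 -m creep '0.002 -0.0035 0 0 0 -0.11 75;0 0 0 0 0 -0.11 75;0 0 -0.025 0 0 -0.1 75;0 0 -0.035 0 0 0 75;0 0 -0.035 0 0 0 75;0 0 -0.035 0 0 0 75;0 0 -0.035 0 0 0 75;0 0 -0.025 0 0 0 75' | grep -E 'pos|rot|force'
python3 -m creep '0 0 0 0 0 0 75;0 0 0 0 0 0 75' | grep -E 'pos|rot|force'
```

```text
tool_pos: [459.5, 111.0, 83.5]
tcp_rot: [-3.141, -0.002, 2.823]
contact_force: [0.0, 0.8, -0.2]
finger_force: 0.0
tool_pos: [459.7, 111.2, 85.6]
tcp_rot: [-3.141, -0.003, 2.823]
contact_force: [-0.2, 0.0, 0.4]
finger_force: 0.0
```

```bash

python3 -m creep '0 0 0 0 0 0 0;0 0 0 0 0 0 0;0 0 0 0 0 0 0;0 0 0 0 0 0 0;0 0 0 0 0 0 0;0 0 0 0 0 0 0;0 0 0 0 0 0 0;0 0 0 0 0 0 0' | grep -E 'pos|rot|force|width'
python3 -m creep '0 0 0.02 0 0 0 0;0 0 0.035 0 0 0 0;0 0 0.035 0 0 0 0;0 0 0.035 0 0 0 0;0 0 0.035 0 0 0 0;0 0 0 0 0 0 0' | grep -E 'pos|force|width'
python3 - <<'E'
from h import *
o=readout.get_obs();print(o["tool_pos"],o["tcp_rot"])
ci=viewer.camera_info("wrist");im=viewer.capture("wrist");cv2.imwrite("pics/w13.png",im[:,:,::-1])
E
```

```text
tool_pos: [460.0, 111.5, 87.6]
tcp_rot: [3.141, 0.002, 2.823]
contact_force: [-1.2, 0.3, 6.7]
grip_width: 42.5
finger_force: 29.1
tool_pos: [461.9, 111.8, 253.2]
contact_force: [1.7, -0.0, -0.1]
grip_width: 42.8
finger_force: 29.1
[461.88741682 111.80466799 253.19847815] [3.13672186 0.01140912 2.82307698]
```

View pics/w13.png

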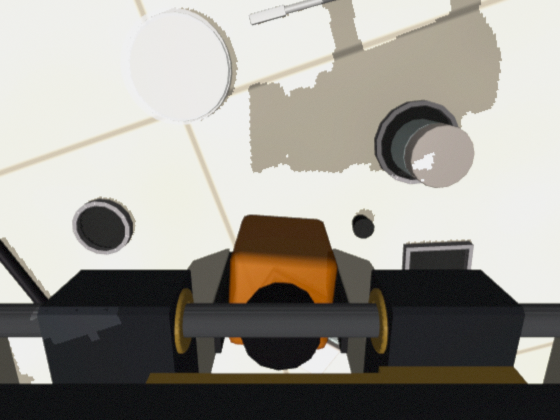

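The bottle is held square and centred. I've now viewed 17 pictures, which is past the limit of 14, so from here I'll measure by masks and numbers only.

```bash

python3 -m creep '0.0293 0.0236 0 0 0 0.006 0;0.0293 0.0236 0 0 0 0.006 0;0.0293 0.0236 0 0 0 0.006 0;0.0293 0.0236 0 0 0 0.006 0;0.0293 0.0236 0 0 0 0.006 0;0 0 0 0 0 0 0;0 0 0 0 0 0 0;0 0 0 0 0 0 0' | grep -E 'pos|rot|force|width'
python3 -m creep '0 0 -0.03 0 0 0 0;0 0 -0.035 0 0 0 0;0 0 -0.035 0 0 0 0;0 0 -0.03 0 0 0 0;0 0 -0.015 0 0 0 0;0 0 0 0 0 0 0;0 0 0 0 0 0 0;0 0 0 0 0 0 0' | grep -E 'pos|rot|force|width'
```

```text
tool_pos: [604.8, 229.1, 244.6]
tcp_rot: [-3.14, -0.003, 2.853]
contact_force: [0.2, -0.6, -1.2]
grip_width: 42.7
finger_force: 29.1
tool_pos: [606.4, 229.2, 103.6]
tcp_rot: [3.14, 0.002, 2.852]
contact_force: [-0.4, 0.0, -1.0]
grip_width: 42.9
finger_force: 29.1
```

```bash

python3 -m creep '0 0 -0.006 0 0 0 0;0 0 0 0 0 0 0' | grep -E 'pos|force'
python3 -m creep '0 0 -0.005 0 0 0 0;0 0 0 0 0 0 0' | grep -E 'pos|force'
python3 -m creep '0 0 -0.002 0 0 0 0;0 0 0 0 0 0 0' | grep -E 'pos|force'
```

```text
tool_pos: [606.1, 229.4, 96.4]
contact_force: [-1.1, -0.6, -1.1]
finger_force: 29.1
tool_pos: [606.2, 229.6, 90.8]
contact_force: [0.2, -0.6, -1.5]
finger_force: 29.1
tool_pos: [606.1, 229.6, 90.6]
contact_force: [-4.2, -1.6, 12.3]
finger_force: 29.1
```

```bash

python3 -m creep '0 0 0.0015 0 0 0 75;0 0 0 0 0 0 75;0 0 0 0 0 0 75;0 0 0 0 0 0 75;0 0 0 0 0 0 75;0 0 0 0 0 0 75' | grep -E 'pos|force|width'
python3 -m creep '0 0 0.02 0 0 0 75;0 0 0.035 0 0 0 75;0 0 0.04 0 0 0 75;0 0 0.04 0 0 0 75;0 0 0.04 0 0 0 75' | grep -E 'pos|force|width'
python3 -m creep '-0.0015 -0.0392 0 0 0 0.036 75;-0.0015 -0.0392 0 0 0 0.036 75;-0.0015 -0.0392 0 0 0 0.036 75;-0.0015 -0.0392 0 0 0 0.036 75;-0.0015 -0.0392 0 0 0 0.036 75;-0.0015 -0.0392 0 0 0 0.036 75;-0.0015 -0.0392 0 0 0 0.036 75;-0.0015 -0.0392 0 0 0 0.036 75' | grep -E 'pos|rot|force|width'
python3 -m creep '0 0 0 0 0 0 75;0 0 0 0 0 0 75;0 0 0 0 0 0 75'| grep -E 'pos|rot'
cat >> h.py <<'E'
def blobs(im,lo,hi,amin):
    m=cv2.inRange(cv2.cvtColor(im,cv2.COLOR_RGB2HSV),np.array(lo),np.array(hi))
    n,_,s,c=cv2.connectedComponentsWithStats(m); return [(s[i].tolist(),c[i].round(1).tolist()) for i in range(1,n) if s[i,4]>=amin]
E
python3 - <<'E'
from h import *
ci=viewer.camera_info("wrist");o=readout.get_obs();im=viewer.capture("wrist");cv2.imwrite("pics/w14.png",im[:,:,::-1])
print(o["tool_pos"],o["tcp_rot"],"expect cap",proj(ci,(594,-84,74)),"foot",proj(ci,(594,-84,0)))
print("amber",blobs(im[:260],(5,150,40),(20,255,255),60)); print("black",blobs(im[:260],(0,0,0),(180,255,45),60))
D=viewer.camera_info("side");s=viewer.capture("side");print("side amber",blobs(s,(3,120,40),(20,255,255),40));print(proj(D,(606,230,26)))
for z in(3,26): print(z,onz(D,(0,0),z)*0)
E
```

```text
tool_pos: [605.8, 229.5, 89.7]
contact_force: [-0.0, 0.5, -0.3]
grip_width: 68.8
finger_force: 0.0
tool_pos: [605.5, 229.4, 266.6]
contact_force: [0.4, 0.1, 0.6]
grip_width: 69.0
finger_force: 0.0
tool_pos: [593.5, -86.0, 265.0]
tcp_rot: [3.141, 0.0, -3.141]
contact_force: [0.9, 0.1, -0.5]
grip_width: 68.9
finger_force: 0.0
tool_pos: [593.8, -84.0, 264.8]
tcp_rot: [3.141, -0.0, 3.14]
[593.7944683  -83.95855644 264.84652748] [ 3.14086910e+00 -3.74557849e-04  3.13968208e+00] expect cap [279.87978309 197.07504152] foot [280.01777769 176.3809003 ]
amber [([270, 166, 33, 37, 639], [285.8, 180.1])]
black [([167, 0, 34, 104, 1227], [183.9, 49.2]), ([275, 0, 53, 46, 2056], [300.7, 20.5]), ([75, 25, 23, 14, 189], [86.4, 31.4]), ([0, 60, 72, 95, 5580], [31.5, 108.8]), ([550, 101, 10, 17, 132], [555.1, 109.1]), ([385, 108, 24, 22, 409], [396.7, 118.7]), ([408, 140, 56, 96, 875], [435.7, 183.6]), ([0, 178, 26, 16, 307], [11.4, 186.3]), ([276, 184, 23, 26, 488], [286.9, 196.6])]
side amber [([263, 15, 63, 37, 552], [293.9, 28.5]), ([235, 23, 19, 10, 118], [246.0, 27.3]), ([0, 69, 19, 13, 179], [8.4, 74.9]), ([382, 121, 107, 126, 1593], [437.7, 185.5]), ([279, 166, 15, 22, 263], [285.9, 177.6]), ([491, 245, 25, 34, 255], [503.6, 261.0]), ([326, 253, 12, 18, 154], [331.0, 261.6]), ([517, 276, 18, 24, 228], [525.8, 287.9]), ([536, 299, 24, 39, 412], [549.4, 315.9]), ([469, 402, 29, 18, 324], [481.5, 412.1])]
[285.48928723 176.96888583]
3 [-0.  0.  0.]
26 [-0.  0.  0.]
```

```bash

python3 -m creep '0 0.003 -0.02 0 0 0 75;0 0 -0.035 0 0 0 75;0 0 -0.035 0 0 0 75;0 0 -0.035 0 0 0 75;0 0 -0.035 0 0 0 75;0 0 -0.02 0 0 0 75;0 0 0 0 0 0 75;0 0 0 0 0 0 75' | grep -E 'pos|rot|force'
python3 -m creep '0 0 0 0 0 0 0;0 0 0 0 0 0 0;0 0 0 0 0 0 0;0 0 0 0 0 0 0;0 0 0 0 0 0 0;0 0 0 0 0 0 0;0 0 0 0 0 0 0;0 0 0 0 0 0 0' | grep -E 'pos|rot|force|width'
python3 -m creep '0 0 0 0 0 0 0;0 0 0 0 0 0 0;0 0 0 0 0 0 0;0 0 0 0 0 0 0' | grep -E 'pos|rot|force|width'
```

```text
tool_pos: [593.8, -79.8, 84.6]
tcp_rot: [3.141, -0.002, -3.141]
contact_force: [-0.6, 0.0, 0.2]
finger_force: 0.0
tool_pos: [594.0, -81.1, 85.5]
tcp_rot: [3.142, 0.001, 3.141]
contact_force: [-0.8, 0.5, 2.5]
grip_width: 29.3
finger_force: 30.0
tool_pos: [594.0, -81.1, 85.4]
tcp_rot: [-3.142, 0.001, 3.141]
contact_force: [-1.1, 0.9, 4.6]
grip_width: 29.5
finger_force: 30.0
```

```bash

python3 -m creep '0 0 0.02 0 0 0 0;0 0 0.035 0 0 0 0;0 0 0.035 0 0 0 0;0 0 0.035 0 0 0 0;0 0 0.035 0 0 0 0;-0.034 0.0075 0 0 0 0 0;-0.034 0.0075 0 0 0 0 0;0 0 0 0 0 0 0' | grep -E 'pos|force|width'
python3 -m creep '0 0 0 0 0 0 0;0 0 0 0 0 0 0' | grep -E 'pos|force|width'
python3 - <<'E'
from h import *
ci=viewer.camera_info("wrist");o=readout.get_obs();im=viewer.capture("wrist")
print(o["tool_pos"],o["tcp_rot"],"expect",proj(ci,(456,-66,3)))
for s,c in blobs(im[:260],(0,0,0),(180,255,60),60):
    w=onz(ci,(s[0]+s[2]/2,s[1]+s[3]/2),3);print(s,c,w.round(1), np.hypot(*(onz(ci,(s[0],c[1]),3)-onz(ci,(s[0]+s[2],c[1]),3))[:2]).round(1))
E
```

```text
tool_pos: [519.2, -64.1, 243.5]
contact_force: [0.8, 0.4, -1.7]
grip_width: 29.4
finger_force: 30.0
tool_pos: [526.4, -66.4, 245.2]
contact_force: [0.4, -0.9, -0.3]
grip_width: 29.2
finger_force: 30.0
[526.44539627 -66.3590451  245.16730405] [-3.14130937e+00  1.09359157e-03  3.14067933e+00] expect [280.48976914 101.55310191]
[255, 73, 52, 55, 2280] [280.4, 100.1] [455.1 -65.6   3. ] 44.7
[146, 77, 37, 105, 1313] [164.2, 128.4] [ 479.5 -168.1    3. ] 32.6
[0, 103, 21, 7, 72] [8.7, 106.9] [ 459.7 -299.6    3. ] 18.2
[53, 110, 25, 14, 284] [65.3, 116.7] [ 468.6 -253.5    3. ] 21.8
[0, 149, 52, 89, 3579] [21.5, 195.8] [ 537.7 -302.1    3. ] 48.3
[530, 177, 30, 23, 520] [545.8, 187.3] [533.7 177.7   3. ] 27.6
[366, 186, 23, 22, 397] [377.0, 196.5] [541.6  23.9   3. ] 21.4
[382, 208, 51, 37, 114] [405.9, 226.5] [570.8  54.7   3. ] 48.5
[390, 216, 79, 44, 535] [423.5, 237.3] [582.6  77.    3. ] 75.9
```

```bash

python3 -m creep '-0.0355 0 0 0 0 0 0;-0.0355 0.0005 0 0 0 0 0;0 0 -0.03 0 0 0 0;0 0 -0.035 0 0 0 0;0 0 -0.035 0 0 0 0;0 0 -0.03 0 0 0 0;0 0 -0.014 0 0 0 0;0 0 0 0 0 0 0' | grep -E 'pos|rot|force'
python3 -m creep '0 0 0 0 0 0 0;0 0 0 0 0 0 0' | grep -E 'pos|rot|force|width'
python3 -m creep '0 0 -0.004 0 0 0 0;0 0 0 0 0 0 0' | grep -E 'pos|force'
```

```text
tool_pos: [454.3, -65.6, 97.8]
tcp_rot: [3.14, -0.006, 3.141]
contact_force: [-0.6, -0.5, 0.0]
finger_force: 30.0
tool_pos: [456.2, -66.0, 101.8]
tcp_rot: [-3.141, 0.002, 3.141]
contact_force: [0.2, 0.3, -0.4]
grip_width: 29.3
finger_force: 30.0
tool_pos: [455.5, -65.8, 97.7]
contact_force: [0.6, 0.2, -0.4]
finger_force: 30.0
```

```bash

python3 -m creep '0 0 -0.005 0 0 0 0;0 0 0 0 0 0 0' | grep -E 'pos|force'
python3 -m creep '0 0 -0.003 0 0 0 0;0 0 0 0 0 0 0' | grep -E 'pos|force'
python3 -m creep '0 0 -0.002 0 0 0 0;0 0 0 0 0 0 0' | grep -E 'pos|force'
```

```text
tool_pos: [454.8, -65.6, 91.9]
contact_force: [0.3, 0.4, -0.9]
finger_force: 30.0
tool_pos: [454.7, -65.6, 88.7]
contact_force: [-0.1, 0.5, -0.5]
finger_force: 30.0
tool_pos: [455.0, -65.6, 88.2]
contact_force: [-4.7, 1.0, 14.9]
finger_force: 30.0
```

```bash

python3 -m creep '0 0 0.0015 0 0 0 60;0 0 0 0 0 0 60;0 0 0 0 0 0 60;0 0 0 0 0 0 60;0 0 0 0 0 0 60;0 0 0 0 0 0 60' | grep -E 'pos|force|width'
python3 -m creep '0 0 0.02 0 0 0 60;0 0 0.035 0 0 0 60;0 0 0.04 0 0 0 60;0 0 0.04 0 0 0 60;0 0 0.04 0 0 0 60;-0.03 0 0.03 0 0 0 60;-0.03 0 0.03 0 0 0 60;0 0 0 0 0 0 60' | grep -E 'pos|force|width'
python3 - <<'E'
from h import *
D=viewer.camera_info("side");S=viewer.camera_info("scene");s=viewer.capture("side");c=viewer.capture("scene")
cv2.imwrite("pics/endside.png",s[:,:,::-1]);cv2.imwrite("pics/endscene.png",c[:,:,::-1])
for n,ci,im in(("side",D,s),("scene",S,c)):
    print(n,"amber",[(b,m) for b,m in blobs(im,(3,120,30),(20,255,255),40)])
    for k,p in(("drop",(455,-66,28)),("sq",(606,230,29))): print(k,proj(ci,p).round(1))
    for k,p,z in(("jar",(469,241),59),("trough",(605.5,84),63)):
        u,v=proj(ci,(*p,z)); x,y=int(u),int(v); g=cv2.cvtColor(im[y-14:y+14,x-18:x+18],cv2.COLOR_RGB2GRAY)
        _,m=cv2.threshold(g,0,255,cv2.THRESH_OTSU); n_,_,st,ce=cv2.connectedComponentsWithStats(m)
        print(k,(u,v),[(st[i].tolist(),(ce[i]+[x-18,y-14]).round(1)) for i in range(1,n_) if st[i,4]>40])
    # clamp handle expected open at 1.9
    x=np.array([595.2,-306.4])-145*np.cos(1.9)*np.array([.9726,-.2324]); h=proj(ci,(*x,110+145*np.sin(1.9)));print("handle",h,im[int(h[1])-2:int(h[1])+3,int(h[0])-2:int(h[0])+3].mean((0,1)))
print(readout.get_obs()["time"])
E
```

```text
tool_pos: [454.8, -65.6, 88.4]
contact_force: [-0.4, 0.8, 0.5]
grip_width: 54.8
finger_force: 0.0
tool_pos: [393.9, -65.6, 327.6]
contact_force: [1.3, 0.6, 0.9]
grip_width: 55.1
finger_force: 0.0
side amber [([263, 15, 63, 37, 550], [294.0, 28.7]), ([215, 23, 39, 15, 302], [234.8, 30.0]), ([0, 72, 7, 10, 53], [2.3, 76.7]), ([332, 80, 22, 20, 372], [341.8, 89.4]), ([377, 111, 112, 137, 1693], [434.6, 182.0]), ([279, 166, 15, 22, 264], [286.0, 177.5]), ([491, 245, 25, 33, 255], [503.6, 260.9]), ([270, 266, 13, 19, 189], [276.0, 275.1]), ([517, 276, 18, 24, 232], [525.8, 287.8]), ([536, 299, 24, 39, 404], [549.4, 315.9]), ([469, 402, 29, 18, 328], [481.7, 412.2])]
drop [275.2 274.1]
sq [285.5 176.2]
jar (np.float64(237.4250786857084), np.float64(178.76099324545493)) [([10, 4, 26, 10, 172], array([240.8, 172.3])), ([0, 14, 9, 14, 66], array([221.9, 186.9]))]
trough (np.float64(307.5245216234535), np.float64(203.5967129969311)) [([0, 0, 36, 28, 819], array([305.5, 200.8]))]
handle [419.64822382 278.96592593] [35.12 33.72 33.48]
scene amber [([132, 0, 21, 44, 564], [140.9, 22.6]), ([500, 0, 33, 31, 682], [516.0, 14.3]), ([108, 6, 20, 39, 510], [116.9, 26.1]), ([424, 52, 95, 45, 2826], [469.4, 72.7]), ([226, 222, 9, 18, 127], [229.7, 230.0]), ([340, 233, 16, 22, 282], [347.2, 244.6]), ([477, 260, 35, 38, 826], [494.3, 275.6]), ([2, 293, 35, 32, 804], [18.5, 308.5]), ([19, 339, 22, 8, 65], [29.8, 343.2])]
drop [229.8 230.6]
sq [347.1 243.5]
jar (np.float64(332.6540877758653), np.float64(207.20028632735713)) [([0, 0, 36, 28, 787], array([331.5, 204.9]))]
trough (np.float64(296.2507981966225), np.float64(243.0195510589489)) [([0, 0, 36, 28, 750], array([296.1, 239.2]))]
handle [119.88503871 217.33671237] [30.04 28.6  27.16]
30.3333
```

The amber bottles match their tray positions to within about 1.5 px in both views. The handle is at its open position, and I saw the jar and trough standing in their trays earlier. Handing in.

```bash
python3 -c "
from plant import order
print(order.close_job())"
```

```text
the job is handed in; nothing more can be done
None
```

I handed the job in at about 30 s on the robot's clock (verdict not shown): the clamp is open and all four vessels are released in their trays (jar and trough placement not re-measured at the end), but I viewed 17 pictures, over the limit of 14.

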